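# Hook the keeper plate under the jig's T-head stud

## Task

Pick up the yellow keeper plate by its red grip and fit it to the jig: tilt its oblong eye past the stud's wide T-head, then level it so that it lies flat on the jig, held captive under the head, with its tongue between the two black guides, and let go of it. The stud may be clamped anywhere in its slot, so feel for it and never force the plate against it; leave the loose spanner, pliers and screwdriver where they are.

Things in the scene. Friction and masses are not known exactly. Their poses are not given: they have to be found in the camera images.
- jig: fixed jig: slotted aluminium track, flat top 12 mm above the table, 46 mm wide, on a plywood foot 205 x 64 mm. Origin on the table under the slot's middle; x runs along the slot from the stud toward the guides (jig reaches x = -65 to +139 mm), z up. A rigid steel T-head stud stands in the slot at y = 0, clamped at an unmeasured place between x = -10.5 and +10.5 mm; it is not tracked.
- jig_slot (a point): point on the track's top at the middle of the slot (x = 0); axes as the jig's. The stud stands within 10.5 mm of it along x. Its round shank is 14 mm thick. Its head, centred on the shank, is 40 mm long along x, 16 mm wide and 5 mm thick, underside 18 mm and top 23 mm above the track's top.
- jig_guides (a point): point on the track's top midway between the two black plastic guides, at the jig's x = 53 mm; axes as the jig's. The guides are 14 mm long (x), 30 mm apart inside, flared outward at the top, about 15 mm high above the track.
- plate: loose yellow steel keeper plate, rigid, 5 mm thick, about 0.14 kg, lying flat. Origin on its underside below the eye's middle; x runs from the eye toward the grip, z up. The eye is 32 mm along x (-16 to +16) by 22 mm wide. The plate is 40 mm wide from its nose (x = -24; the nose bar beyond the eye is 8 mm) to +27.5 mm, then a 24 mm wide tongue runs to x = 128 mm.
- plate_grip (a point): centre of the plate's red upright grip, to be pinched across its 12 mm thickness (along y); 30 mm long (x), from 5 mm to 49 mm above the plate's underside. This point lies at the plate's x = 107 mm, 29 mm above its underside. Axes as the plate's.
- plate_eye (a point): centre of the eye, half-way through the plate; axes as the plate's. The eye passes the longer head only tilted, nose down 35 to 40 degrees: nose bar under the head's end away from the guides, its lower inner edge drawn toward the guides to the shank; swing the tongue down about that edge at 8 to 11 mm over the track, 2 mm to spare at the head.
- spanner: loose steel combination spanner, 167 x 38 x 9 mm, lying on the table between plate and jig; a bystander. Origin at the centre of its underside.
- pliers: loose red-handled pliers, 177 x 48 x 13 mm, lying behind the work; a bystander. Origin at the centre of the underside.
- driver: loose yellow-handled screwdriver, 201 x 29 x 26 mm, lying behind the work; a bystander. Origin at the centre of the underside.
Not all that is in view belongs to the job. Several things look just like the plate: the one meant starts farthest to the robot's right.

How it is judged:
By the outcome, as a careful person would: the job done as asked, in the order asked, and still so for the second after the job is handed in, with the robot touching nothing.
It also fails if it takes over 53 s, if anything falls off the work surface, if the arm or the gripper's body presses on something with over 40 N, if the wrist force passes 120 N, or if a joint passes its speed limit or range.

## Robot

A 6-joint arm with a two-finger parallel gripper is mounted at the origin on a cart in front of the work surface, level with it; the furniture and walls round the work are solid. World frame = base frame: x ahead of the robot, y to its left, z up, the work surface at z = 0. Lengths are in mm, angles in rad, forces in N, time in s.
With the tool pointing down it reaches from about 350 to 950 mm from the base axis. Payload 17.4 kg.
Tool frame: the origin (TCP) lies on the centre line of the jaws, within the pads' length; the fingertips stand 22 mm ahead of it and the grasp point (between the pads) lies 3 mm ahead of it; z points along the fingers, y is the line along which they close (so a half turn about z gives the same grasp; the last joint's range is limited). The gripper opens to 93 mm and grips with 3 to 60 N. Pads are 15 mm wide; open, the fingers measure 128 mm over their backs; the gripper's body (75 mm by 188 mm) begins 65 mm behind the grasp point.
Start: joints at [-1.337, 0.116, 1.442, -0, 1.584, -0.038], TCP at [181.205, -650.229, 240.646] pointing down, gripper open.
Joint ranges: [-2.83, 2.83], [-0.83, 2.19], [0.07, 2.5], [-1.14, 4.28], [0.01, 3], [-2.97, 2.97]. Speed limits (rad/s): [1.89, 1.89, 2.22, 3.14, 3.14, 3.14].

## Interface

Orientations are given as a 3x3 rotation matrix whose columns are the frame's x, y, z axes.
In Python, from bench import readout, imaging, job gives the robot as it stands.
- The arm moves only by the tool play_rows, never from a script. Its argument "increments" is a list of rows, each an object with "dp": the shift along the tool's x, y, z in units of 20 cm (1.0 is 20 cm), a list of three; "angular": the turn, a rotation vector about the tool's x, y, z in units of 90 degrees (1.0 is 90 degrees), a list of three. In form: [{"dp": [x, y, z], "angular": [ax, ay, az]}, ...]. A call has 1 to 8 rows; each row shifts and turns the commanded pose from where the row before left it, along the tool's axes as they then stand; what a row does not reach is not made up. A row lasts 1/8 s, in which the tool goes at most 62.5 mm and 10.7 degrees, less where a joint would pass 70% of its speed; a pose out of reach is approached as far as the arm can. A call with a number of a shift or a turn outside -1 to 1 is refused whole. A call with a gripper value outside its range is refused whole. "jaw" is the opening, from -1 (shut) to 1 (fully open), set as the call begins (left out, the last holds). The fingers move at their own pace and stop on an object; "grip_force" is the grip in N (left out, the last holds). Time passes only in rows, so rows that do not move let the fingers close. It gives the time, the measured TCP pose, the force, the opening and the grip force at its end, in the units of the state.
- readout.state(): the state, without advancing time (a new reading comes with each control period).
- imaging.snapshot(name): name is "scene" or "side" or "wrist"; returns the picture (420x560x3 uint8, red, green, blue); there is no depth.
- imaging.camera_model(name): a dict with "fx", "fy", "cx", "cy" (pixels), "dist_coeffs" ([k1, k2, p1, p2, k3] as OpenCV has them; the pictures are not rectified), "cam_to_world" (4x4, takes a point from camera to world coordinates); the wrist camera has in their place "T_tool_cam" (4x4, takes a point from camera to tool coordinates, whose origin is the TCP and whose axes are the flange's). Camera axes: x right, y down, z forward; pixel columns grow to the right and rows downward; lengths in mm; the calibration is good to about 2 mm. A picture is of the moment at which its call begins: read the wrist's pose just before it. camera_model takes no time and is no camera call.
- job.job_done(): hands the job in; it is judged then, once.
The state is a dict: "clock": time; "joint_positions": joint angles; "qvel": joint speeds; "effort": joint torques, N m; "ee_pos": TCP position; "eef_rot": TCP orientation; "ft_force": force on the tool from outside, world axes, zero at the start; "ft_torque": the same for the moment, N m; "gripper_width": finger opening in mm; "gripper_force": force on a finger pad.
Only numpy, scipy, OpenCV 4.12 (cv2) and the standard library are available. Lean on these libraries where they do the work, as an engineer would, in place of code of your own. Each camera call takes 0.05 s, during which the arm holds its last target. There are 200 camera calls.

## Working session

There is one attempt and no reset: what is moved stays moved. The work goes in short steps, Python scripts to look and compute and a tool call to move; the robot and the scene stay as the last step left them, time stands still between calls to the robot, and variables do not carry over. Pictures are saved under pics/ and viewed, at most 10 in all, crops included, and the job is handed in when it is done.

Besides the shell and the picture viewer there is one more tool, called after ">>>" in YAML: its name, and indented under it one key for each argument. play_rows: Moves the arm, as the interface text tells. Shifts and turns lie within -1 to 1; 1 stands for 20 cm of shift or 90 degrees of turn. Its arguments: {"type":"object","properties":{"increments":{"type":"array","items":{"type":"object","properties":{"dp":{"type":"array","items":{"type":"number"}},"angular":{"type":"array","items":{"type":"number"}}}}},"jaw":{"type":"number"},"grip_force":{"type":"number"}},"required":["increments"]}

```bash
mkdir -p pics; cat > h.py <<'E'
import numpy as np, cv2
from bench import readout, imaging, job
def snap(n,f,crop=None,s=1):
    st=readout.state(); im=imaging.snapshot(n)
    cv2.imwrite('pics/raw_'+f+'.png',im[:,:,::-1])
    np.savez('pics/'+f+'.npz',p=st['ee_pos'],R=st['eef_rot'])
    return im
def cam(n,f=None):
    m=imaging.camera_model(n)
    K=np.array([[m['fx'],0,m['cx']],[0,m['fy'],m['cy']],[0,0,1.]]);d=np.array(m['dist_coeffs'],float)
    if 'cam_to_world' in m: T=np.array(m['cam_to_world'])
    else:
        z=np.load('pics/'+f+'.npz');W=np.eye(4);W[:3,:3]=z['R'];W[:3,3]=z['p'];T=W@np.array(m['T_tool_cam'])
    return K,d,T
def px2w(n,uv,z,f=None):
    K,d,T=cam(n,f);q=cv2.undistortPoints(np.array(uv,float).reshape(-1,1,2),K,d).reshape(-1,2)
    r=np.c_[q,np.ones(len(q))]@T[:3,:3].T;o=T[:3,3];z=np.broadcast_to(z,len(q))
    return o+r*((z-o[2])/r[:,2])[:,None]
def w2px(n,P,f=None):
    K,d,T=cam(n,f);Ti=np.linalg.inv(T)
    return cv2.projectPoints(np.array(P,float).reshape(-1,1,3),cv2.Rodrigues(Ti[:3,:3])[0],Ti[:3,3],K,d)[0].reshape(-1,2)
E
python3 - <<'E'
from h import *
a=snap('scene','s0');b=snap('side','d0');c=snap('wrist','w0')
o=np.hstack([cv2.resize(x,(400,300)) for x in (b,c)])
cv2.imwrite('pics/v1.png',cv2.resize(a,(800,600))[:,:,::-1]);cv2.imwrite('pics/v2.png',o[:,:,::-1])
for n in('scene','side'):print(n,cam(n)[2].round(2).tolist(),cam(n)[0][0,0])
print(imaging.camera_model('wrist')['T_tool_cam'],readout.state())
E
```

```text
scene [[-0.8, -0.24, 0.55, -84.94], [-0.6, 0.36, -0.71, 883.56], [-0.03, -0.9, -0.44, 507.94], [0.0, 0.0, 0.0, 1.0]] 461.38905675096703
side [[1.0, -0.0, 0.0, 473.1], [-0.0, -0.54, 0.84, -602.13], [-0.0, -0.84, -0.54, 543.21], [0.0, 0.0, 0.0, 1.0]] 382.96783329067915
[[ 9.25140475e-05 -9.54258198e-01 -2.98983749e-01  8.36588443e+01]
 [ 9.99999868e-01  2.39443929e-04 -4.54798286e-04  3.62202774e-01]
 [ 5.05584837e-04 -2.98983668e-01  9.54258094e-01 -1.43548918e+02]
 [ 0.00000000e+00  0.00000000e+00  0.00000000e+00  1.00000000e+00]] {'clock': 0.15, 'joint_positions': array([-1.33678280e+00,  1.16389873e-01,  1.44209206e+00, -1.76556718e-05,
        1.58400146e+00, -3.77804856e-02]), 'qvel': array([ 0.0022395 , -0.00177722, -0.00070925,  0.0007314 ,  0.00057432,
       -0.00075711]), 'effort': array([-1.50487893e-03, -7.21763420e+01, -6.22950625e+01,  7.77649158e-02,
        2.24710529e-02, -6.02032242e-05]), 'ee_pos': array([ 181.17990706, -650.09598396,  240.07753439]), 'eef_rot': array([[ 9.63290890e-01,  2.68459702e-01, -2.23720170e-04],
       [ 2.68459795e-01, -9.63290504e-01,  8.62365005e-04],
       [ 1.60027370e-05, -8.90768224e-04, -9.99999603e-01]]), 'ft_force': array([ 0.90568361, -0.25351732,  0.03782643]), 'ft_torque': array([-0.01052327,  0.00344553,  0.01221716]), 'gripper_force': 0.0, 'gripper_width': 92.74061582639095}
```

View pics/v1.png

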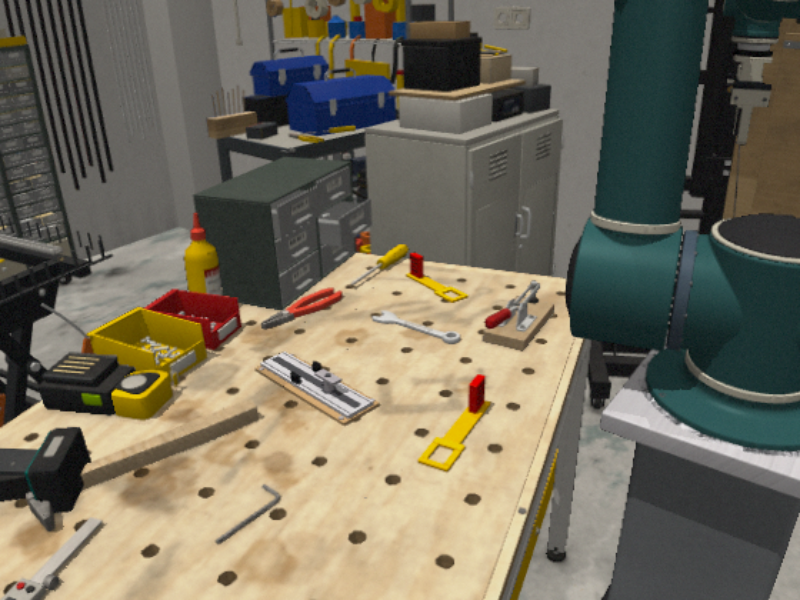

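View pics/v2.png

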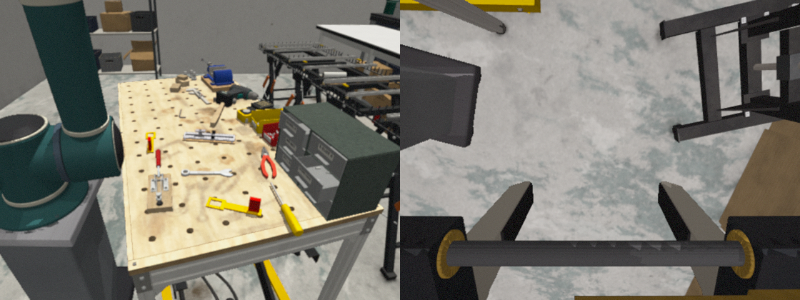

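Candidates: plate A at scene (437,280)/side (235,205), plate B at scene (460,430)/side (150,143). A has the smallest y (nearest the side camera, which stands at the robot's right), so A is meant; confirm in an enlarged crop.

```bash
python3 - <<'E'
from h import *
b=cv2.imread('pics/raw_d0.png')
c=cv2.resize(b[150:330,170:440],(800,533),interpolation=cv2.INTER_CUBIC)
cv2.imwrite('pics/v3.png',c)
def p(n,l,z):print(n,px2w(n,l,z).round(0).tolist())
p('scene',np.array([[408,274],[466,295],[460,430],[265,370],[372,405]])*.7,5)
E
```

```text
scene [[630.0, -63.0, 5.0], [484.0, -43.0, 5.0], [275.0, 306.0, 5.0], [591.0, 346.0, 5.0], [403.0, 326.0, 5.0]]
```

View pics/v3.png

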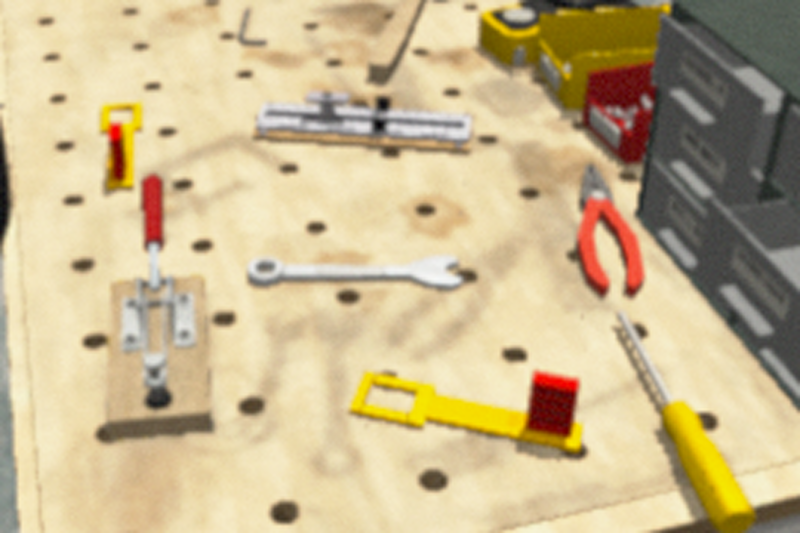

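Plate A: nose edge at crop (351,415)-(367,372), tongue end (580,440), red grip (553,405); B at crop (122,140) is further left. The jig has its stud at crop (325,100), guides at (382,103).

```bash
python3 - <<'E'
from h import *
q=lambda l:np.array(l)/2.963+[170,150]
P=px2w('side',q([[351,415],[367,372],[582,426],[578,452],[527,432],[573,437]]),5);print(P.round(0).tolist())
n=(P[0]+P[1])/2;t=(P[2]+P[3])/2;d=t-n;print(np.linalg.norm(d),np.arctan2(d[1],d[0]))
u=d/np.linalg.norm(d);print('grip',n+u*131)
print(px2w('side',q([[310,97],[345,100]]),35),px2w('side',q([[255,135],[470,150]]),0))
st=readout.state();R=st['eef_rot'];g=n+u*131;print('d tool',R.T@(np.array([g[0],g[1],170])-st['ee_pos']), np.arctan2(R[1,0],R[0,0]))
E
```

```text
[[488.0, -53.0, 5.0], [500.0, -11.0, 5.0], [640.0, -64.0, 5.0], [633.0, -87.0, 5.0], [603.0, -69.0, 5.0], [632.0, -74.0, 5.0]]
149.10186003340613 -0.3005255827776476
grip [619.03007172 -70.38191232   5.        ]
[[456.91926769 334.54543775  35.        ]
 [489.60678763 328.38977124  35.        ]] [[404.57817876 324.39883539   0.        ]
 [604.85771784 295.26503102   0.        ]]
d tool [ 577.40587418 -440.82551234   70.4794758 ] 0.27179377548882133
```

>>> play_rows:
  increments:
    - {"dp": [0.1725,-0.143,0.012],"angular": [0,0,0]}
    - {"dp": [0.1725,-0.143,0.012],"angular": [0,0,0]}
    - {"dp": [0.1725,-0.143,0.012],"angular": [0,0,0]}
    - {"dp": [0.1725,-0.143,0.012],"angular": [0,0,0]}
    - {"dp": [0.1725,-0.143,0.012],"angular": [0,0,0]}
    - {"dp": [0.1725,-0.143,0.012],"angular": [0,0,0]}
    - {"dp": [0.1725,-0.143,0.012],"angular": [0,0,0]}
    - {"dp": [0.1725,-0.143,0.012],"angular": [0,0,0]}
  jaw: 0.2

```text
clock: 1.15
ee_pos: [386.2, -354.4, 221.3]
eef_rot: [[0.963, 0.268, -0.0], [0.268, -0.963, 0.0], [-0.0, -0.0, -1.0]]
ft_force: [0.9, -0.5, 0.3]
gripper_width: 56.2
gripper_force: 0.0
```

>>> play_rows:
  increments:
    - {"dp": [0.1725,-0.143,0.012],"angular": [0,0,0]}
    - {"dp": [0.1725,-0.143,0.012],"angular": [0,0,0]}
    - {"dp": [0.1725,-0.143,0.012],"angular": [0,0,0]}
    - {"dp": [0.1725,-0.143,0.012],"angular": [0,0,0]}
    - {"dp": [0.1725,-0.143,0.012],"angular": [0,0,0]}
    - {"dp": [0.1725,-0.143,0.012],"angular": [0,0,0]}
    - {"dp": [0.1725,-0.143,0.012],"angular": [0,0,0]}
    - {"dp": [0.1725,-0.143,0.012],"angular": [0,0,0]}

```text
clock: 2.15
ee_pos: [590.7, -59.8, 202.0]
eef_rot: [[0.963, 0.269, -0.0], [0.269, -0.963, -0.0], [-0.0, -0.0, -1.0]]
ft_force: [0.6, -0.0, 0.0]
gripper_width: 55.7
gripper_force: 0.0
```

>>> play_rows:
  increments:
    - {"dp": [0,0,0],"angular": [0,0,0.091]}
    - {"dp": [0,0,0],"angular": [0,0,0.091]}
    - {"dp": [0,0,0],"angular": [0,0,0.091]}
    - {"dp": [0,0,0],"angular": [0,0,0.091]}
    - {"dp": [0,0,0],"angular": [0,0,0]}

```text
clock: 2.78
ee_pos: [590.0, -61.2, 202.0]
eef_rot: [[0.956, -0.295, -0.0], [-0.295, -0.956, 0.0], [-0.0, 0.0, -1.0]]
ft_force: [-0.2, 0.3, 0.2]
gripper_width: 56.1
gripper_force: 0.0
```

```bash
python3 - <<'E'
from h import *
c=snap('wrist','w1');cv2.imwrite('pics/v4.png',cv2.resize(c,(800,600),interpolation=cv2.INTER_CUBIC)[:,:,::-1])
E
```

```text
(no output)
```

View pics/v4.png

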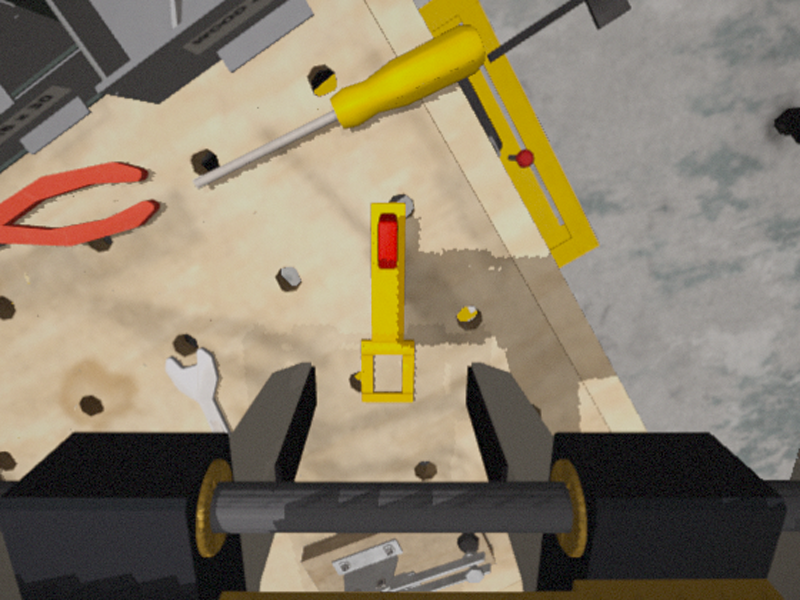

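Wrist view: plate nose corners (361,402),(413,402), tongue end (371,203),(405,203), red grip top centre about (388,240).

```bash
python3 - <<'E'
from h import *
q=lambda l:np.array(l)*.7
P=px2w('wrist',q([[361,402],[413,402],[371,203],[405,203]]),5,'w1');n=(P[0]+P[1])/2;t=(P[2]+P[3])/2;d=t-n
print(P.round(1).tolist(),np.linalg.norm(d),'yaw',np.arctan2(d[1],d[0]));u=d/np.linalg.norm(d)
g=n+u*131;print('grip',g, px2w('wrist',q([[388,240]]),49,'w1'))
st=readout.state();R=st['eef_rot'];print('tool yaw',np.arctan2(R[1,0],R[0,0]),R.T@(np.array([g[0],g[1],32])-st['ee_pos']))
E
```

```text
[[498.2, -9.2, 5.0], [486.4, -47.6, 5.0], [640.1, -62.9, 5.0], [633.3, -85.0, 5.0]] 151.42597219972095 yaw -0.30581655528573326
grip [617.23304892 -67.8444365    5.        ] [[619.91872062 -69.02824973  49.        ]]
tool yaw -0.29678014602295055 [ 27.96446711  -1.60552383 170.11058954]
```

>>> play_rows:
  increments:
    - {"dp": [0.145,-0.0075,0],"angular": [0,0,0.005]}
    - {"dp": [0,0,0.2],"angular": [0,0,0]}
    - {"dp": [0,0,0.2],"angular": [0,0,0]}
    - {"dp": [0,0,0.2],"angular": [0,0,0]}
    - {"dp": [0,0,0.15],"angular": [0,0,0]}
    - {"dp": [0,0,0.095],"angular": [0,0,0]}
    - {"dp": [0,0,0],"angular": [0,0,0]}

```text
clock: 3.7
ee_pos: [617.8, -68.3, 32.3]
eef_rot: [[0.953, -0.302, -0.002], [-0.302, -0.953, 0.0], [-0.002, 0.0, -1.0]]
ft_force: [0.4, -0.2, 0.4]
gripper_width: 56.1
gripper_force: 0.0
```

>>> play_rows:
  increments:
    - {"dp": [0,0,0],"angular": [0,0,0]}
    - {"dp": [0,0,0],"angular": [0,0,0]}
    - {"dp": [0,0,0],"angular": [0,0,0]}
    - {"dp": [0,0,0],"angular": [0,0,0]}
    - {"dp": [0,0,0],"angular": [0,0,0]}
    - {"dp": [0,0,0],"angular": [0,0,0]}
  jaw: -1
  grip_force: 55

```text
clock: 4.45
ee_pos: [618.3, -68.4, 33.4]
eef_rot: [[0.953, -0.303, 0.0], [-0.303, -0.953, 0.0], [0.0, -0.0, -1.0]]
ft_force: [-0.8, 0.8, 1.9]
gripper_width: 11.7
gripper_force: 55.0
```

>>> play_rows:
  increments:
    - {"dp": [0,0,-0.05],"angular": [0,0,0]}
    - {"dp": [0,0,-0.16],"angular": [0,0,0]}
    - {"dp": [0,0,-0.2],"angular": [0,0,0]}
    - {"dp": [0,0,-0.2],"angular": [0,0,0]}
    - {"dp": [0,0,-0.2],"angular": [0,0,0]}
    - {"dp": [-0.102,-0.1265,0],"angular": [0,0,0]}
    - {"dp": [-0.102,-0.1265,0],"angular": [0,0,0]}
    - {"dp": [-0.102,-0.1265,0],"angular": [0,0,0]}

```text
clock: 5.45
ee_pos: [582.4, 23.3, 195.9]
eef_rot: [[0.953, -0.303, 0.0], [-0.303, -0.953, 0.0], [0.0, -0.0, -1.0]]
ft_force: [-0.4, -0.1, -1.2]
gripper_width: 11.7
gripper_force: 55.0
```

>>> play_rows:
  increments:
    - {"dp": [-0.102,-0.1265,0],"angular": [0,0,0]}
    - {"dp": [-0.102,-0.1265,0],"angular": [0,0,0]}
    - {"dp": [-0.102,-0.1265,0],"angular": [0,0,0]}
    - {"dp": [-0.102,-0.1265,0],"angular": [0,0,0]}
    - {"dp": [-0.102,-0.1265,0],"angular": [0,0,0]}
    - {"dp": [-0.102,-0.1265,0],"angular": [0,0,0]}
    - {"dp": [-0.102,-0.1265,0],"angular": [0,0,0]}

```text
clock: 6.32
ee_pos: [499.9, 235.5, 195.9]
eef_rot: [[0.953, -0.303, 0.0], [-0.303, -0.953, 0.0], [0.0, -0.0, -1.0]]
ft_force: [1.0, 0.3, -0.2]
gripper_width: 11.7
gripper_force: 55.0
```

>>> play_rows:
  increments:
    - {"dp": [0,0,0],"angular": [0,0,-0.048]}
    - {"dp": [0,0,0],"angular": [0,0,-0.048]}
    - {"dp": [0,0,0],"angular": [0,0,0]}
    - {"dp": [0,0,0],"angular": [0,0,0]}

```text
clock: 6.82
ee_pos: [500.5, 234.4, 195.5]
eef_rot: [[0.987, -0.158, 0.0], [-0.158, -0.987, 0.0], [0.0, -0.0, -1.0]]
ft_force: [0.6, 0.1, -1.7]
gripper_width: 11.4
gripper_force: 55.0
```

```bash
python3 - <<'E'
from h import *
c=snap('wrist','w2');cv2.imwrite('pics/v5.png',cv2.resize(c,(800,600),interpolation=cv2.INTER_CUBIC)[:,:,::-1])
E
```

```text
(no output)
```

View pics/v5.png

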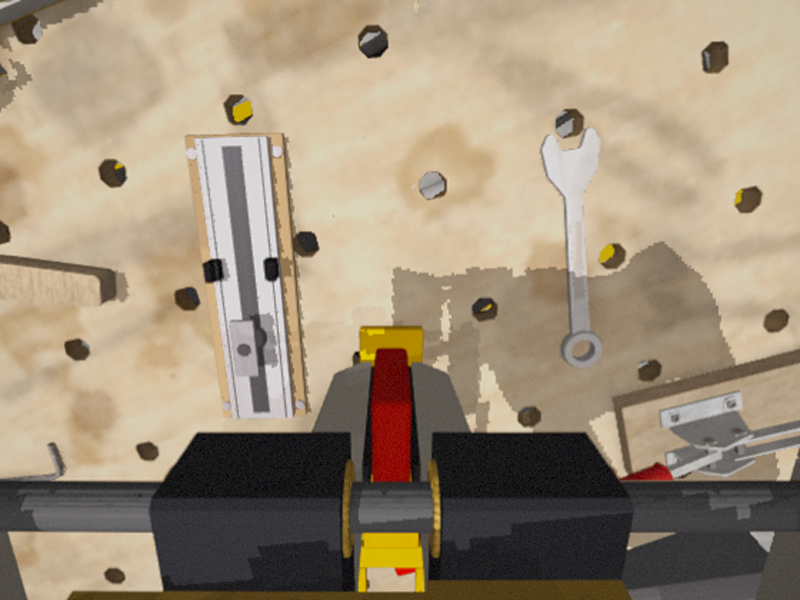

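Jig in the wrist view: foot (186,135)-(306,412), head near (244,348), guides (213,270),(272,269). Enlarging it.

```bash
python3 - <<'E'
import cv2
c=cv2.imread('pics/raw_w2.png')[84:304,120:225]
c=cv2.rotate(c,cv2.ROTATE_90_CLOCKWISE)  # u'=H-1-v , v'=u
cv2.imwrite('pics/v6.png',cv2.resize(c,None,fx=3.6,fy=3.6,interpolation=cv2.INTER_CUBIC))
E
```

```text
(no output)
```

View pics/v6.png

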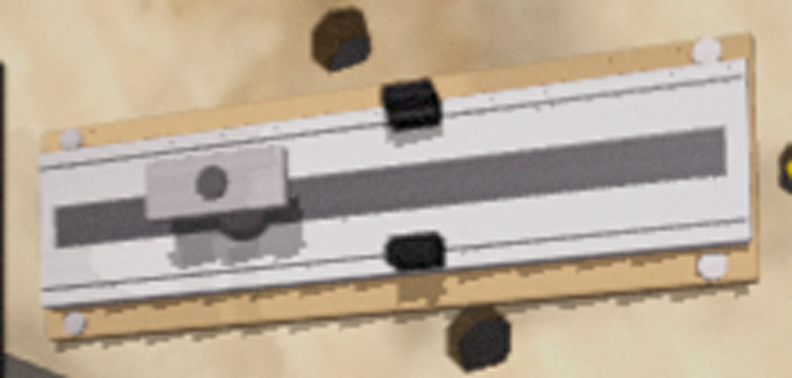

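```bash
cat >> h.py <<'E'
def crop6(l):
    l=(np.array(l,float)+.5)/3.6-.5
    return np.c_[120+l[:,1],84+219-l[:,0]]
E
python3 - <<'E'
from h import *
f='w2'
T=px2w('wrist',crop6([[40,158],[41,306],[746,60],[750,241]]),12,f);print(T.round(1).tolist())
l=(T[0]+T[1])/2;r=(T[2]+T[3])/2;d=r-l;L=np.linalg.norm(d);u=d/L;yaw=np.arctan2(d[1],d[0]);n=np.array([-u[1],u[0],0])
print('L',L,'yaw',yaw,'w',T[0]-T[1],T[2]-T[3])
F=px2w('wrist',crop6([[42,132],[55,342],[753,36],[757,280]]),8,f);print('foot',[((p-l)@u,(p-l)@n) for p in F])
S=px2w('wrist',crop6([[56,227],[725,152]]),12,f);print('slot',[((p-l)@u,(p-l)@n) for p in S])
H=px2w('wrist',crop6([[147,167],[284,147],[288,200],[148,220],[212,183]]),35,f)
print('head',[(round((p-l)@u,1),round((p-l)@n,1)) for p in H])
G=px2w('wrist',crop6([[383,87],[437,80],[388,238],[444,235]]),27,f);print('guides',[(round((p-l)@u,1),round((p-l)@n,1)) for p in G])
print('l',l)
E
```

```text
[[411.8, 367.8, 12.0], [405.3, 324.1, 12.0], [609.6, 341.8, 12.0], [603.3, 296.8, 12.0]]
L 199.67542580266849 yaw -0.1338289027939065 w [ 6.58216723 43.64569555  0.        ] [ 6.33204273 44.95657805  0.        ]
foot [(np.float64(-1.1049974359129533), np.float64(31.333612246182373)), (np.float64(1.8072667855775948), np.float64(-32.31363361867446)), (np.float64(201.77951810208452), np.float64(30.051874372536442)), (np.float64(201.06845464248818), np.float64(-31.755083353443066))]
slot [(np.float64(5.2212205665012), np.float64(0.9320373466921309)), (np.float64(194.19117718245147), np.float64(0.25573282359002436))]
head [(np.float64(46.1), np.float64(7.1)), (np.float64(85.1), np.float64(7.6)), (np.float64(85.9), np.float64(-6.3)), (np.float64(46.0), np.float64(-7.2)), (np.float64(64.8), np.float64(0.6))]
guides [(np.float64(109.9), np.float64(22.8)), (np.float64(124.3), np.float64(22.6)), (np.float64(110.3), np.float64(-16.7)), (np.float64(125.1), np.float64(-17.4))]
l [408.55691561 345.94374443  12.        ]
```

```bash
python3 - <<'E'
from h import *
z=np.load('pics/w2.npz');P=[z['p']+z['R']@np.array(v) for v in [(21,-12,28.4),(21,12,28.4),(15,-6,-15.6),(15,6,-15.6),(-123,-20,28.4),(-123,20,28.4)]]
print((w2px('wrist',P,'w2')/.7).round(1).tolist())
c=cv2.imread('pics/raw_w2.png')[215:262,235:310]
cv2.imwrite('pics/v7.png',cv2.resize(c,None,fx=8,fy=8,interpolation=cv2.INTER_CUBIC))
E
```

```text
[[357.6, 326.0], [422.3, 326.1], [369.0, 397.8], [410.4, 397.8], [346.6, 620.5], [433.6, 620.5]]
```

View pics/v7.png

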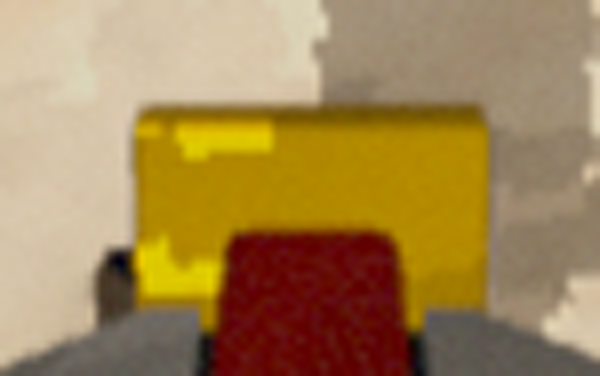

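>>> play_rows:
  increments:
    - {"dp": [0.0165,-0.1655,0],"angular": [0,0,0]}
    - {"dp": [0.0165,-0.1655,0],"angular": [0,0,0]}
    - {"dp": [0.0165,-0.1655,0],"angular": [0,0,-0.016]}
    - {"dp": [0,0,0],"angular": [0,0.0822,0]}
    - {"dp": [0,0,0],"angular": [0,0.0822,0]}
    - {"dp": [0,0,0],"angular": [0,0.0822,0]}
    - {"dp": [0,0,0],"angular": [0,0.0822,0]}
    - {"dp": [0,0,0],"angular": [0,0.0822,0]}

```text
clock: 7.88
ee_pos: [525.8, 331.1, 195.8]
eef_rot: [[0.789, -0.132, 0.6], [-0.106, -0.991, -0.079], [0.605, -0.002, -0.796]]
ft_force: [0.7, -0.9, -2.1]
gripper_width: 11.5
gripper_force: 55.0
```

>>> play_rows:
  increments:
    - {"dp": [-0.056,0,0.074],"angular": [0,0,0]}
    - {"dp": [-0.056,0,0.074],"angular": [0,0,0]}
    - {"dp": [0,0,0],"angular": [0,0,0]}
    - {"dp": [0,0,0],"angular": [0,0,0]}

```text
clock: 8.38
ee_pos: [526.3, 330.9, 158.3]
eef_rot: [[0.792, -0.132, 0.596], [-0.106, -0.991, -0.08], [0.601, -0.0, -0.799]]
ft_force: [0.3, 1.0, -1.6]
gripper_width: 12.1
gripper_force: 55.0
```

```bash
cat >> h.py <<'E'
l=np.array([408.56,345.94,12.]);u=np.array([np.cos(.134),-np.sin(.134),0]);n=np.array([-u[1],u[0],0])
def plate(P=((-16,0,0),),st=None):
    st=st or readout.state();R=st['eef_rot'];out=[]
    for p in P:
        w=st['ee_pos']+R@np.array([p[0]-108,-p[1],33.4-p[2]]);out.append([(w-l)@u-65.5,(w-l)@n,w[2]-12])
    return np.array(out).round(1)
def rep():
    st=readout.state();R=st['eef_rot'];print('E rel stud',plate(),'tilt',np.degrees(np.arcsin(R[2,0])).round(2),'yaw',np.arctan2(R[1,0],R[0,0]).round(4),'roll',R[2,1].round(4),'F',st['ft_force'].round(1),'T',st['ft_torque'].round(2),'t',st['clock'])
E
python3 - <<'E'
from h import *
rep()
a=snap('scene','s3');b=snap('side','d3')
A=cv2.resize(a[200:320,150:310],(640,480),interpolation=cv2.INTER_CUBIC)
cv2.imwrite('pics/v8.png',np.hstack([cv2.resize(a[190:310,150:290],(420,360),interpolation=cv2.INTER_CUBIC),cv2.resize(b[130:220,225:320],(380,360),interpolation=cv2.INTER_CUBIC)])[:,:,::-1])
E
```

```text
E rel stud [[-25.9   0.8  45.1]] tilt 36.95 yaw -0.1328 roll -0.0 F [ 0.3  1.  -1.6] T [0.11 0.4  0.  ] t 8.375
```

View pics/v8.png

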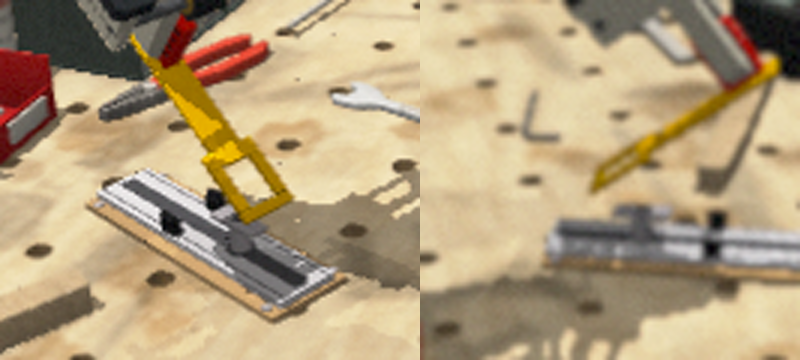

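Nose is at side-crop (597,190), head at (613–668,212), so the nose lies left of the head's end as computed. Descend.

>>> play_rows:
  increments:
    - {"dp": [-0.021,0,0.028],"angular": [0,0,0]}
    - {"dp": [-0.021,0,0.028],"angular": [0,0,0]}
    - {"dp": [-0.021,0,0.028],"angular": [0,0,0]}
    - {"dp": [-0.012,0,0.016],"angular": [0,0,0]}
    - {"dp": [0,0,0],"angular": [0,0,0]}

```text
clock: 9.1
ee_pos: [525.7, 331.0, 132.7]
eef_rot: [[0.792, -0.131, 0.596], [-0.105, -0.991, -0.079], [0.601, 0.0, -0.799]]
ft_force: [-0.5, 0.3, -0.9]
gripper_width: 11.6
gripper_force: 55.0
```

>>> play_rows:
  increments:
    - {"dp": [-0.012,0,0.016],"angular": [0,0,0]}
    - {"dp": [-0.012,0,0.016],"angular": [0,0,0]}
    - {"dp": [-0.006,0,0.008],"angular": [0,0,0]}
    - {"dp": [0,0,0],"angular": [0,0,0]}

```text
clock: 9.6
ee_pos: [525.7, 331.1, 122.9]
eef_rot: [[0.792, -0.131, 0.596], [-0.105, -0.991, -0.079], [0.602, 0.0, -0.799]]
ft_force: [-0.5, 0.4, -0.9]
gripper_width: 11.9
gripper_force: 55.0
```

```bash
python3 - <<'E'
from h import *
rep()
b=snap('side','d4');a=snap('scene','s4')
cv2.imwrite('pics/v9.png',np.hstack([cv2.resize(a[230:310,190:290],(450,360),interpolation=cv2.INTER_CUBIC),cv2.resize(b[150:220,235:303],(350,360),interpolation=cv2.INTER_CUBIC)])[:,:,::-1])
E
```

```text
E rel stud [[-26.4   0.7   9.7]] tilt 36.98 yaw -0.1317 roll 0.0002 F [-0.5  0.4 -0.9] T [0.12 0.41 0.01] t 9.6
```

View pics/v9.png

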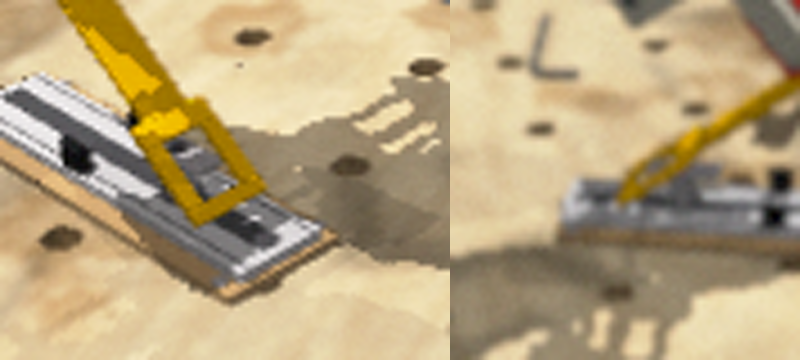

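The scene crop (195,185) shows the head's end inside the eye, no contact force. Draw toward the guides.

>>> play_rows:
  increments:
    - {"dp": [0.016,0,0.012],"angular": [0,0,0]}
    - {"dp": [0.016,0,0.012],"angular": [0,0,0]}
    - {"dp": [0.012,0,0.009],"angular": [0,0,0]}
    - {"dp": [0,0,0],"angular": [0,0,0]}

```text
clock: 10.2
ee_pos: [536.9, 329.5, 123.1]
eef_rot: [[0.792, -0.132, 0.596], [-0.105, -0.991, -0.079], [0.602, 0.0, -0.799]]
ft_force: [0.2, -0.3, -0.7]
gripper_width: 11.8
gripper_force: 55.0
```

>>> play_rows:
  increments:
    - {"dp": [0.006,0,0.0045],"angular": [0,0,0]}
    - {"dp": [0.006,0,0.0045],"angular": [0,0,0]}
    - {"dp": [0,0,0],"angular": [0,0,0]}

```text
clock: 10.58
ee_pos: [539.7, 329.2, 123.2]
eef_rot: [[0.792, -0.132, 0.596], [-0.105, -0.991, -0.079], [0.602, -0.0, -0.799]]
ft_force: [0.4, 0.3, -1.1]
gripper_width: 11.8
gripper_force: 55.0
```

>>> play_rows:
  increments:
    - {"dp": [0.004,0,0.003],"angular": [0,0,0]}
    - {"dp": [0.004,0,0.003],"angular": [0,0,0]}
    - {"dp": [0,0,0],"angular": [0,0,0]}

```text
clock: 10.95
ee_pos: [541.7, 329.0, 123.2]
eef_rot: [[0.792, -0.132, 0.596], [-0.105, -0.991, -0.079], [0.602, 0.0, -0.799]]
ft_force: [-0.4, -0.4, -1.7]
gripper_width: 11.7
gripper_force: 55.0
```

```bash
python3 -c "
from h import *
rep()"
```

```text
E rel stud [[-10.2   0.8   9.9]] tilt 36.99 yaw -0.1319 roll 0.0 F [-0.4 -0.4 -1.7] T [ 0.07  0.41 -0.01] t 10.95
```

>>> play_rows:
  increments:
    - {"dp": [0.004,0,0.003],"angular": [0,0,0]}
    - {"dp": [0,0,0],"angular": [0,0,0]}

```text
clock: 11.2
ee_pos: [542.7, 328.8, 123.2]
eef_rot: [[0.792, -0.132, 0.596], [-0.105, -0.991, -0.079], [0.602, -0.0, -0.799]]
ft_force: [-0.8, -0.0, -1.7]
gripper_width: 11.6
gripper_force: 55.0
```

>>> play_rows:
  increments:
    - {"dp": [0.004,0,0.003],"angular": [0,0,0]}
    - {"dp": [0,0,0],"angular": [0,0,0]}

```text
clock: 11.45
ee_pos: [543.7, 328.7, 123.2]
eef_rot: [[0.792, -0.132, 0.596], [-0.105, -0.991, -0.079], [0.602, 0.0, -0.799]]
ft_force: [-0.5, 1.3, -1.0]
gripper_width: 11.9
gripper_force: 55.0
```

>>> play_rows:
  increments:
    - {"dp": [0.003,0,0.00225],"angular": [0,0,0]}
    - {"dp": [0,0,0],"angular": [0,0,0]}

```text
clock: 11.7
ee_pos: [544.4, 328.6, 123.2]
eef_rot: [[0.792, -0.132, 0.596], [-0.105, -0.991, -0.079], [0.602, -0.0, -0.799]]
ft_force: [-0.2, -0.3, -1.3]
gripper_width: 11.6
gripper_force: 55.0
```

>>> play_rows:
  increments:
    - {"dp": [0.003,0,0.00225],"angular": [0,0,0]}
    - {"dp": [0,0,0],"angular": [0,0,0]}

```text
clock: 11.95
ee_pos: [545.1, 328.5, 123.1]
eef_rot: [[0.792, -0.132, 0.596], [-0.105, -0.991, -0.079], [0.602, 0.0, -0.799]]
ft_force: [0.3, 0.5, -1.8]
gripper_width: 11.8
gripper_force: 55.0
```

>>> play_rows:
  increments:
    - {"dp": [0.003,0,0.00225],"angular": [0,0,0]}
    - {"dp": [0,0,0],"angular": [0,0,0]}

```text
clock: 12.2
ee_pos: [545.8, 328.4, 123.0]
eef_rot: [[0.792, -0.132, 0.596], [-0.105, -0.991, -0.079], [0.601, 0.0, -0.799]]
ft_force: [-1.4, 0.3, -2.1]
gripper_width: 11.8
gripper_force: 55.0
```

>>> play_rows:
  increments:
    - {"dp": [0.003,0,0.00225],"angular": [0,0,0]}
    - {"dp": [0,0,0],"angular": [0,0,0]}

```text
clock: 12.45
ee_pos: [546.3, 328.3, 122.9]
eef_rot: [[0.792, -0.132, 0.596], [-0.105, -0.991, -0.079], [0.601, 0.0, -0.799]]
ft_force: [-5.6, 0.5, -1.1]
gripper_width: 11.5
gripper_force: 55.0
```

Contact at TCP x≈546 (-5.6 N). Back off 0.6 mm, raise 1.2 mm, then swing about the edge.

>>> play_rows:
  increments:
    - {"dp": [0.0012,0,-0.0066],"angular": [0,0,0]}
    - {"dp": [0,0,0],"angular": [0,0,0]}
    - {"dp": [0.01014,0,0.04366],"angular": [0,-0.04444,0]}
    - {"dp": [0.01014,0,0.04366],"angular": [0,-0.04444,0]}
    - {"dp": [0,0,0],"angular": [0,0,0]}

```text
clock: 13.08
ee_pos: [559.6, 326.3, 112.1]
eef_rot: [[0.867, -0.133, 0.48], [-0.116, -0.991, -0.064], [0.484, 0.0, -0.875]]
ft_force: [-6.6, 0.8, -0.0]
gripper_width: 11.6
gripper_force: 55.0
```

```bash
python3 -c "
from h import *
rep()"
```

```text
E rel stud [[-5.5  0.7 10.9]] tilt 28.94 yaw -0.1333 roll 0.0001 F [-6.6  0.8 -0. ] T [ 0.42  1.83 -0.08] t 13.075
```

>>> play_rows:
  increments:
    - {"dp": [-0.0026,0,-0.0015],"angular": [0,0,0]}
    - {"dp": [0,0,0],"angular": [0,0,0]}

```text
clock: 13.32
ee_pos: [558.6, 326.7, 112.7]
eef_rot: [[0.866, -0.131, 0.482], [-0.115, -0.991, -0.064], [0.486, -0.0, -0.874]]
ft_force: [-1.5, 0.4, -0.9]
gripper_width: 11.7
gripper_force: 55.0
```

>>> play_rows:
  increments:
    - {"dp": [-0.0013,0,-0.0008],"angular": [0,0,0]}
    - {"dp": [0,0,0],"angular": [0,0,0]}

```text
clock: 13.58
ee_pos: [558.4, 326.8, 112.6]
eef_rot: [[0.867, -0.131, 0.481], [-0.115, -0.991, -0.064], [0.485, -0.0, -0.874]]
ft_force: [0.1, -0.5, -1.2]
gripper_width: 11.4
gripper_force: 55.0
```

>>> play_rows:
  increments:
    - {"dp": [0.00789,0,0.03268],"angular": [0,-0.03333,0]}
    - {"dp": [0,0,0],"angular": [0,0,0]}

```text
clock: 13.82
ee_pos: [563.3, 326.0, 107.5]
eef_rot: [[0.891, -0.132, 0.435], [-0.119, -0.991, -0.058], [0.438, -0.0, -0.899]]
ft_force: [-1.8, 0.9, -0.5]
gripper_width: 11.7
gripper_force: 55.0
```

>>> play_rows:
  increments:
    - {"dp": [0.00789,0,0.03268],"angular": [0,-0.03333,0]}
    - {"dp": [0,0,0],"angular": [0,0,0]}

```text
clock: 14.08
ee_pos: [567.4, 325.4, 102.2]
eef_rot: [[0.912, -0.132, 0.388], [-0.122, -0.991, -0.052], [0.391, 0.0, -0.92]]
ft_force: [-1.4, 0.2, -0.2]
gripper_width: 11.8
gripper_force: 55.0
```

```bash
python3 -c "
from h import *
rep()"
```

```text
E rel stud [[-6.4  0.7 11. ]] tilt 23.04 yaw -0.1327 roll 0.0002 F [-1.4  0.2 -0.2] T [0.17 0.57 0.01] t 14.075
```

>>> play_rows:
  increments:
    - {"dp": [0.00789,0,0.03268],"angular": [0,-0.03333,0]}
    - {"dp": [0,0,0],"angular": [0,0,0]}

```text
clock: 14.32
ee_pos: [571.2, 324.9, 96.8]
eef_rot: [[0.931, -0.132, 0.34], [-0.124, -0.991, -0.046], [0.343, 0.0, -0.939]]
ft_force: [-1.4, 0.0, -1.5]
gripper_width: 11.6
gripper_force: 55.0
```

>>> play_rows:
  increments:
    - {"dp": [0.00789,0,0.03268],"angular": [0,-0.03333,0]}
    - {"dp": [0,0,0],"angular": [0,0,0]}

```text
clock: 14.58
ee_pos: [574.8, 324.4, 91.2]
eef_rot: [[0.947, -0.132, 0.291], [-0.126, -0.991, -0.039], [0.294, 0.0, -0.956]]
ft_force: [-1.1, 1.2, -1.2]
gripper_width: 12.1
gripper_force: 55.0
```

>>> play_rows:
  increments:
    - {"dp": [0.00789,0,0.03268],"angular": [0,-0.03333,0]}
    - {"dp": [0,0,0],"angular": [0,0,0]}

```text
clock: 14.82
ee_pos: [578.2, 323.9, 85.4]
eef_rot: [[0.961, -0.132, 0.241], [-0.128, -0.991, -0.033], [0.243, 0.001, -0.97]]
ft_force: [-1.1, 1.4, -0.4]
gripper_width: 11.7
gripper_force: 55.0
```

```bash
python3 -c "
from h import *
rep()"
```

```text
E rel stud [[-6.6  0.7 10.8]] tilt 14.09 yaw -0.1324 roll 0.0005 F [-1.1  1.4 -0.4] T [ 0.11  0.36 -0.03] t 14.825
```

>>> play_rows:
  increments:
    - {"dp": [0.00789,0,0.03268],"angular": [0,-0.03333,0]}
    - {"dp": [0,0,0],"angular": [0,0,0]}

```text
clock: 15.08
ee_pos: [581.3, 323.5, 79.4]
eef_rot: [[0.973, -0.132, 0.191], [-0.13, -0.991, -0.026], [0.192, 0.001, -0.981]]
ft_force: [-0.6, -0.0, -1.0]
gripper_width: 11.7
gripper_force: 55.0
```

>>> play_rows:
  increments:
    - {"dp": [0.00789,0,0.03268],"angular": [0,-0.03333,0]}
    - {"dp": [0,0,0],"angular": [0,0,0]}

```text
clock: 15.32
ee_pos: [584.0, 323.2, 73.3]
eef_rot: [[0.981, -0.132, 0.139], [-0.131, -0.991, -0.019], [0.141, 0.001, -0.99]]
ft_force: [-1.0, 0.0, -1.3]
gripper_width: 11.8
gripper_force: 55.0
```

>>> play_rows:
  increments:
    - {"dp": [0.00789,0,0.03268],"angular": [0,-0.03333,0]}
    - {"dp": [0,0,0],"angular": [0,0,0]}

```text
clock: 15.58
ee_pos: [586.6, 322.8, 66.6]
eef_rot: [[0.988, -0.132, 0.085], [-0.132, -0.991, -0.012], [0.086, 0.0, -0.996]]
ft_force: [-2.3, -0.2, -0.8]
gripper_width: 11.4
gripper_force: 55.0
```

>>> play_rows:
  increments:
    - {"dp": [0.00789,0,0.03268],"angular": [0,-0.03333,0]}
    - {"dp": [0.0045,0,0.019],"angular": [0,-0.0195,0]}
    - {"dp": [0,0,0],"angular": [0,0,0]}

```text
clock: 15.95
ee_pos: [589.6, 322.3, 56.1]
eef_rot: [[0.991, -0.132, 0.002], [-0.132, -0.991, -0.001], [0.002, 0.001, -1.0]]
ft_force: [-2.7, 0.2, -1.8]
gripper_width: 11.8
gripper_force: 55.0
```

```bash
python3 -c "
from h import *
rep()"
```

```text
E rel stud [[-6.8  0.6 10.4]] tilt 0.13 yaw -0.1325 roll 0.0007 F [-2.7  0.2 -1.8] T [ 0.16  0.4  -0.02] t 15.95
```

>>> play_rows:
  increments:
    - {"dp": [-0.015,0,0],"angular": [0,0,0]}
    - {"dp": [0,0,0.015],"angular": [0,0,0]}
    - {"dp": [0,0,0.015],"angular": [0,0,0]}
    - {"dp": [0,0,0],"angular": [0,0,0]}

```text
clock: 16.45
ee_pos: [586.5, 323.0, 50.7]
eef_rot: [[0.991, -0.131, 0.004], [-0.131, -0.991, -0.001], [0.004, 0.0, -1.0]]
ft_force: [-1.0, 0.8, -1.4]
gripper_width: 11.9
gripper_force: 55.0
```

>>> play_rows:
  increments:
    - {"dp": [0,0,0.015],"angular": [0,0,0]}
    - {"dp": [0,0,0],"angular": [0,0,0]}

```text
clock: 16.7
ee_pos: [586.5, 322.9, 47.7]
eef_rot: [[0.991, -0.131, 0.004], [-0.131, -0.991, -0.001], [0.004, 0.0, -1.0]]
ft_force: [-0.5, 0.1, -1.9]
gripper_width: 11.7
gripper_force: 55.0
```

>>> play_rows:
  increments:
    - {"dp": [0,0,0.005],"angular": [0,0,0]}
    - {"dp": [0,0,0],"angular": [0,0,0]}

```text
clock: 16.95
ee_pos: [586.6, 323.0, 47.0]
eef_rot: [[0.991, -0.132, 0.004], [-0.132, -0.991, -0.001], [0.004, 0.0, -1.0]]
ft_force: [-0.9, 0.7, -1.3]
gripper_width: 11.6
gripper_force: 55.0
```

>>> play_rows:
  increments:
    - {"dp": [0,0,0.005],"angular": [0,0,0]}
    - {"dp": [0,0,0],"angular": [0,0,0]}

```text
clock: 17.2
ee_pos: [586.6, 323.0, 46.0]
eef_rot: [[0.991, -0.132, 0.004], [-0.132, -0.991, -0.001], [0.004, -0.0, -1.0]]
ft_force: [0.7, -0.3, -1.3]
gripper_width: 11.6
gripper_force: 55.0
```

>>> play_rows:
  increments:
    - {"dp": [0,0,0.003],"angular": [0,0,0]}
    - {"dp": [0,0,0],"angular": [0,0,0]}

```text
clock: 17.45
ee_pos: [586.7, 323.1, 45.7]
eef_rot: [[0.991, -0.132, 0.004], [-0.132, -0.991, -0.0], [0.004, -0.0, -1.0]]
ft_force: [0.1, -0.1, 2.0]
gripper_width: 11.7
gripper_force: 55.0
```

```bash
python3 - <<'E'
from h import *
rep()
b=snap('side','d5');a=snap('scene','s5')
cv2.imwrite('pics/v10.png',np.hstack([cv2.resize(a[220:310,170:282],(448,360),interpolation=cv2.INTER_CUBIC),cv2.resize(b[160:220,245:303],(348,360),interpolation=cv2.INTER_CUBIC)])[:,:,::-1])
E
```

```text
E rel stud [[-9.7  0.9 -0.3]] tilt 0.25 yaw -0.1319 roll -0.0002 F [ 0.1 -0.1  2. ] T [0.05 0.32 0.02] t 17.45
```

View pics/v10.png

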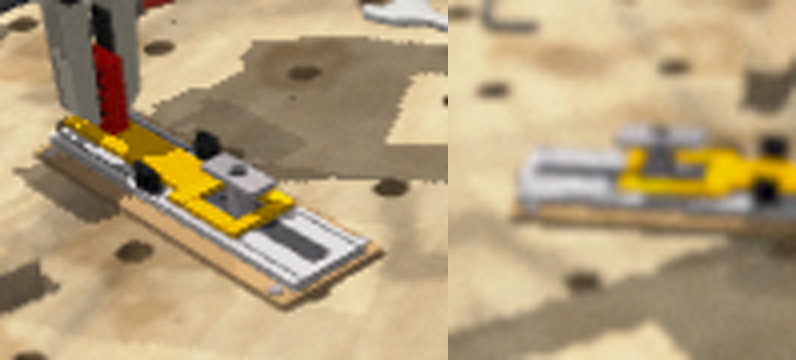

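The plate is flat under the head (scene crop (235,175)), its tongue between the guides (148,178),(207,142). Release and retreat.

>>> play_rows:
  increments:
    - {"dp": [0,0,0],"angular": [0,0,0]}
    - {"dp": [0,0,0],"angular": [0,0,0]}
    - {"dp": [0,0,0],"angular": [0,0,0]}
    - {"dp": [0,0,0],"angular": [0,0,0]}
    - {"dp": [0,0,0],"angular": [0,0,0]}
    - {"dp": [0,0,0],"angular": [0,0,0]}
  jaw: -0.1

```text
clock: 18.3
ee_pos: [586.7, 323.0, 45.5]
eef_rot: [[0.991, -0.132, 0.004], [-0.132, -0.991, -0.001], [0.004, -0.0, -1.0]]
ft_force: [-0.6, -0.4, -0.2]
gripper_width: 42.2
gripper_force: 0.0
```

>>> play_rows:
  increments:
    - {"dp": [0,0,-0.05],"angular": [0,0,0]}
    - {"dp": [0,0,-0.1],"angular": [0,0,0]}
    - {"dp": [0,0,-0.15],"angular": [0,0,0]}
    - {"dp": [0,0,-0.2],"angular": [0,0,0]}
    - {"dp": [0,0,-0.2],"angular": [0,0,0]}
    - {"dp": [0,0,0],"angular": [0,0,0]}
    - {"dp": [0,0,0],"angular": [0,0,0]}

```text
clock: 19.18
ee_pos: [585.9, 323.0, 185.8]
eef_rot: [[0.991, -0.132, 0.004], [-0.132, -0.991, -0.0], [0.004, -0.0, -1.0]]
ft_force: [1.4, 0.0, -0.6]
gripper_width: 41.8
gripper_force: 0.0
```

```bash
python3 - <<'E'
from h import *
a=snap('scene','s6');a0=cv2.imread('pics/raw_s5.png')[:,:,::-1]
d=np.abs(a.astype(int)-a0).max(2)[255:285,205:245];print('changed px near plate/stud',(d>60).sum())
w=snap('wrist','w6');hsv=cv2.cvtColor(w,cv2.COLOR_RGB2HSV)
m=cv2.inRange(hsv,(20,150,60),(35,255,255));k,_,s,c=cv2.connectedComponentsWithStats(m)
print([(s[i].tolist()) for i in range(1,k) if s[i,4]>200])
st=readout.state();R=st['eef_rot'];p0=np.array([586.7,323.1,45.7])
P=[p0+R@np.array(v) for v in [(20,-12,28.4),(20,12,28.4),(-132,-20,28.4),(-132,20,28.4)]];print(w2px('wrist',P,'w6').round(1).tolist(),st['gripper_width'],st['ft_force'].round(1))
E
```

```text
changed px near plate/stud 116
[[0, 0, 204, 176, 15513], [254, 177, 39, 143, 2748], [169, 322, 20, 68, 490], [359, 322, 20, 69, 529], [307, 405, 208, 15, 1589], [120, 414, 131, 6, 514]]
[[259.7, 176.5], [285.9, 176.6], [253.8, 319.6], [292.0, 319.6]] 41.69380185358126 [0.2 0.8 0.1]
```

The plate's outline in the wrist picture (columns 254–293, rows 177–320) matches the pose it was released in to within a pixel. Handing in.

```bash
python3 -c "
from bench import job
print(job.job_done())"
```

```text
the job is handed in; nothing more can be done
None
```

The keeper plate lies flat on the jig, held captive under the stud's T-head with its tongue between the guides. It has been released, the arm is clear, and the job was handed in at about 19 s with contact forces staying under 7 N.

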